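# Latch a print plate into the inspection stand

### The arm

A 6-joint arm with a two-finger parallel gripper is mounted at the origin on the work surface. World frame = base frame: x ahead of the robot, y to its left, z up, the work surface at z = 0. Lengths are in m, angles in rad, forces in N, time in s.
With the tool pointing down it reaches from about 0.325 to 0.875 m from the base axis. Payload 4.4 kg.
Tool frame: the origin (TCP) lies midway between the tips of the shut fingers; the grasp point (between the pads) lies 19 mm behind it; z points along the fingers, x is the direction in which the jaws open and shut, and the axes are right-handed (so a half turn about z gives the same grasp; the last joint's range is limited). The gripper opens to 85 mm and grips with 20 to 120 N. Pads are 22 mm wide; open, the fingers measure 114 mm over their backs; the gripper's body (76 mm by 85 mm) begins 54 mm behind the grasp point. The pads swing forward as they close: fully open they stand 13 mm farther back than shut.
Start: joints at [-1.407, 0.207, 1.542, -0, 1.393, -0.15], TCP at [0.178, -0.547, 0.197] pointing down, gripper open.
Joint ranges: [-2.73, 2.73], [-0.86, 2.22], [0.23, 2.46], [-1.11, 4.25], [0.08, 2.63], [-2.82, 2.82]. Speed limits (rad/s): [2.79, 2.79, 3.14, 3.14, 3.14, 3.14].

### API

Orientations are given as a unit quaternion [w, x, y, z].
In Python, from bench import arm gives the robot as it stands.
- The arm moves only by the tool jog_arm, never from a script. Its argument "plan" is a list that holds one entry, the list of rows, each a list of 4 numbers: the shift along the tool's x, y, z in cm, then the turn about the tool's z in degrees. In form: [[[tx, ty, tz, roll], ...]]. A call has 1 to 5 rows; each row is the pose to reach, as a shift and turn from the pose commanded when the call began, along the tool's axes at that moment; what a row does not reach only later rows make up. A row lasts 1/8 s, in which the tool goes at most 62.5 mm and 10.7 degrees, less where a joint would pass 70% of its speed; a pose out of reach is approached as far as the arm can. A call with a gripper value outside its range is refused whole. "hand" is the opening, from 0 (shut) to 1 (fully open), set as the call begins (left out, the last holds). The fingers move at their own pace and stop on an object; "squeeze" is the grip in N (left out, the last holds). Time passes only in rows, so rows that repeat a pose let the fingers close. It gives the time, the measured TCP pose, the force and the opening at its end, in the units of the state.
- arm.read_state(): the state, without advancing time (a new reading comes with each control period).
- arm.grab_frame(name): name is "scene" or "top"; returns (picture, depth): 384x512x3 uint8, red, green, blue; 384x512 float32, m along the optical axis (not along the pixel's ray), 0 where there is no reading.
- arm.camera_model(name): a dict with "fov_y" (degrees; the focal length in pixels is half the picture's height over the tangent of half this angle, whatever the lens; pixels are square), "cx", "cy" (the principal point, pixels), "k1" (the pictures are not rectified: a ray, as slopes to the right and down, at radius r is drawn at 1 + k1 r^2 times it, then the intrinsics apply), "T" (4x4, takes a point from camera to world coordinates). Camera axes: x right, y up, looking along -z (the intrinsics and any distortion apply to the point x, -y, -z); pixel columns grow to the right and rows downward; lengths in m; the calibration is good to about 2 mm. A picture is of the moment at which its call begins. camera_model takes no time and is no camera call.
- arm.finish_job(): hands the job in, once; it reports no verdict.
The state is a dict: "t": time; "qpos": joint angles; "dq": joint speeds; "joint_efforts": joint torques, N m; "eef_pos": TCP position; "tcp_rot": TCP orientation; "ft_force": force on the tool from outside, world axes, zero at the start; "moment": the same for the moment, N m; "gripper_width": finger opening in m.
Only numpy, scipy, OpenCV 4.12 (cv2) and the standard library are available. Lean on these libraries where they do the work, as an engineer would, in place of code of your own. Each camera call takes 0.05 s, during which the arm holds its last target. There are 200 camera calls.

### The job

Push the framed glass print plate by its blue tab fully home against the back stop of the grey inspection stand, then turn the red latch handle counter-clockwise by its black knob, up over the cam, until it drops fully into its low notch. Feel for the drop and stop there: never ram or force the plate or the handle. Let go of everything and leave the other things on the bench alone.

Things in the scene. Friction and masses are not known exactly. Their poses are not given: they have to be found in the camera images.
- stand: Fixed grey inspection stand. Origin: centre of the plate bed, at bench height; x runs along the bed from its open front to the back stop, y to the latch side, z up. Bed top 20 mm above the bench, x = -109 to +65 mm; 8 mm high side rails leave 1.5 mm beside the plate. The latch pedestal, also 20 mm high, lies beside the bed at y = 62 to 146 mm, x = -75 to +75 mm.
- back_stop (a point): Middle of the face of the aluminium back stop (12 mm high) where it meets the bed: x = 65, y = 0, z = 20 mm of the stand.
- plate: Loose plate: glass with prints in a black frame, 130 (x) x 110 (y) x 12 mm, 0.3 to 0.5 kg. Origin: centre of its underside; axes as the stand's. It lies flat on the bed, 18 to 32 mm short of the stop, and is home when it touches the stop (origin then over the stand's). It slides easily (under 2 N), straight if pushed mid-tab; over 40 N cracks it.
- plate_tab (a point): Centre of the blue push tab standing on the plate's front edge: 8 mm (x), 40 mm (y), 28 mm high. It lies 58 mm in front of the plate's centre, 14 mm above the plate's top. Plate home: at x = -58, y = 0, z = 46 mm of the stand.
- stud (a point): Top of the 10 mm brass stud on the plate's left border, 16 mm above the plate. The latch's steel leaf closes in front of it; unless the plate is home, the stud blocks the leaf.
- latch_axis (a point): The latch's upright axis, on the pedestal's top: x = 0, y = 75, z = 20 mm of the stand.
- knob (a point): Centre of the black upright knob (18 mm thick, 22 mm at its top) on the end of the red latch arm, 95 mm from the latch axis. The knob reaches from 21 mm below this point (top face of the arm, which is 14 mm wide) to 21 mm above it, and rises and falls with the handle. At handle angle q the arm points 49 degrees + q from the stand's x axis towards its y axis.
- cam_track (a point): Middle of the brass cam track on the pedestal, on which a pin under the arm runs: level, then (from 0.25 to 0.85 rad on) a ramp of 0.4 rad, a flat crest of 0.4 rad, a step down into the notch and a hard upright wall at its end. It is set differently on every stand: the pin drops home at a handle angle anywhere from 1.15 to 1.85 rad, to be found by feel.
- handle (a joint): Turning angle of the latch handle in rad, 0 to 0.2 when open, growing counter-clockwise seen from above. It takes about 1 N at the knob on the level, 3 to 8 N on the ramp, and stays where it is left on the crest. In the notch it has about 0.06 rad of play.
- spindle (a joint): Height of the whole latch handle in m; a spring pushes it down with 13 to 18 N. About 0 on the level track, +0.005 on the crest, -0.003 when the pin has dropped fully into the notch. More than 30 N from the robot, as when the notch's end wall is rammed, damages it.
- magnifier: brass-rimmed magnifying glass, 90 mm ring, dark wooden handle, lying flat (bystander)
- powder_jar: jar 60 mm wide, 65 mm tall, black cap (bystander)
- silver_jar: jar 60 mm wide, 65 mm tall, aluminium cap (bystander)
- white_carton: white paper carton 50 x 150 x 40 mm (bystander)
- black_case: black case 220 x 70 x 45 mm (bystander)
- dusting_brush: dusting brush lying down (bystander)
- lifting_tape: clear tape ring, 80 mm wide, 30 mm tall (bystander)
Not all that is in view belongs to the job. Leave any pink look-alike of the plate alone.

How it is judged:
On the way, in this order (a step that is already met when the one before it is completed fails the run):
1. the plate is home against the back stop (x of plate_tab in the frame of stand above -0.06 m and angle between plate_tab's own z axis and vertical below 0.05 rad), for 0.2 s.
2. the handle has turned over the cam and dropped into the notch, the plate still home (all of step 1 and value of joint spindle below -0.002 m and value of joint handle above 1 rad), for 0.2 s.
At the end, for the whole second after the job is handed in: The plate lies flat within 2 mm of its back stop, and the handle, past 1.0 rad, has dropped into the notch (height below -2 mm) and is at rest (all of step 2 and velocity of joint handle between -0.05 and 0.05 rad/s); the robot touches nothing.
It fails at once if the latch is forced: more than 30 N from the robot (contact force between any of the fingers, the arm and spindle above 30 N).
It fails at once if the plate is forced: more than 40 N from the robot (contact force between any of the fingers, the arm and plate above 40 N).
It fails at once if a bystander is moved by more than 25 mm (distance of any of magnifier, powder_jar, silver_jar, white_carton, black_case, dusting_brush, lifting_tape from where it was at the start of the episode above 0.025 m).
It also fails if it takes over 64 s, if anything falls off the work surface, if the arm or the gripper's body presses on something with over 40 N, if the wrist force passes 120 N, or if a joint passes its speed limit or range.

## Working session

There is one attempt and no reset: what is moved stays moved. The work goes in short steps, Python scripts to look and compute and a tool call to move; the robot and the scene stay as the last step left them, time stands still between calls to the robot, and variables do not carry over. Pictures are saved under pics/ and viewed, about 8 in all and at most 12, crops included, and the job is handed in when it is done.

Besides the shell and the picture viewer there is one more tool, called as name(argument=value, ...) on one line, values as JSON. jog_arm: Moves the arm, as the interface text tells. Its arguments: {"type":"object","properties":{"plan":{"type":"array"},"hand":{"type":"number"},"squeeze":{"type":"number"}},"required":["plan"]}

```bash
ls; mkdir -p pics
cat > h.py <<'E'
import numpy as np, cv2
from bench import arm
def K(n):
    m=arm.camera_model(n); f=192/np.tan(np.radians(m["fov_y"])/2)
    return m,f
def px2w(n,u,v,depth=None,z=None):
    m,f=K(n); a=np.array([(u-m["cx"])/f,(v-m["cy"])/f]); s=a.copy()
    for _ in range(20): s=a/(1+m["k1"]*(s@s))
    d=np.array([s[0],-s[1],-1.]); T=np.array(m["T"])
    o=T[:3,3]; w=T[:3,:3]@d
    t=depth if depth is not None else (z-o[2])/w[2]
    return o+w*t
def w2px(n,p):
    m,f=K(n); T=np.array(m["T"]); c=T[:3,:3].T@(np.array(p)-T[:3,3])
    s=np.array([c[0],-c[1]])/-c[2]; s=s*(1+m["k1"]*(s@s))
    return np.array([m["cx"],m["cy"]])+f*s
E
python3 - <<'E'
from h import *
s=arm.read_state(); print(s)
for n in ("scene","top"):
    p,d=arm.grab_frame(n); np.save(f"pics/{n}0d.npy",d); np.save(f"pics/{n}0.npy",p)
    cv2.imwrite(f"pics/{n}0.png",cv2.resize(p[:,:,::-1],(800,600)))
    m=arm.camera_model(n); print(n,m)
E
```

```text
pics
{'t': 0.0, 'qpos': array([-1.40649544e+00,  2.07466071e-01,  1.54297275e+00, -1.07862809e-06,
        1.39347706e+00, -1.50485424e-01]), 'dq': array([ 5.88488180e-04, -4.69545692e-04, -8.81629166e-04, -8.59560680e-05,
        4.26119223e-04,  1.02358454e-03]), 'joint_efforts': array([-6.41553270e-04, -3.83038187e+01, -2.91594064e+01, -2.42377027e-04,
        1.04716758e-02, -3.08363340e-06]), 'eef_pos': array([ 0.17788592, -0.5459112 ,  0.19609077]), 'tcp_rot': array([-0.00081531,  0.80920075, -0.5875311 , -0.00082741]), 'ft_force': array([ 0.35690728, -0.73347562,  0.01053161]), 'moment': array([ 0.03680954, -0.00145165,  0.00274371]), 'gripper_width': 0.08530876343986965}
scene {'fov_y': 43.97538715556505, 'cx': 255.31008802305655, 'cy': 192.97400039886622, 'k1': -0.1853045504029446, 'T': array([[-0.82969693, -0.46016644,  0.31599029,  0.93863035],
       [ 0.55820532, -0.68077431,  0.47429226,  0.77158462],
       [-0.00313531,  0.56990629,  0.82170371,  1.34502807],
       [ 0.        ,  0.        ,  0.        ,  1.        ]])}
top {'fov_y': 45.50827301210993, 'cx': 256.9459576701624, 'cy': 192.31210343031057, 'k1': -0.010453121131460264, 'T': array([[ 0.0053125 ,  0.9945994 , -0.10365233,  0.35574906],
       [-0.99961098,  0.00812   ,  0.02668255,  0.0711299 ],
       [ 0.0273801 ,  0.10347026,  0.99425562,  1.39135463],
       [ 0.        ,  0.        ,  0.        ,  1.        ]])}
```

View pics/top0.png

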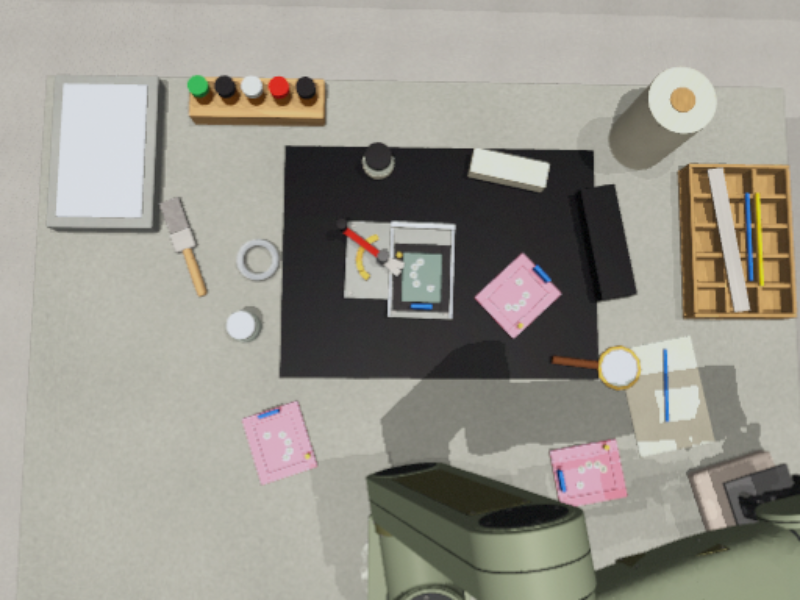

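View pics/scene0.png

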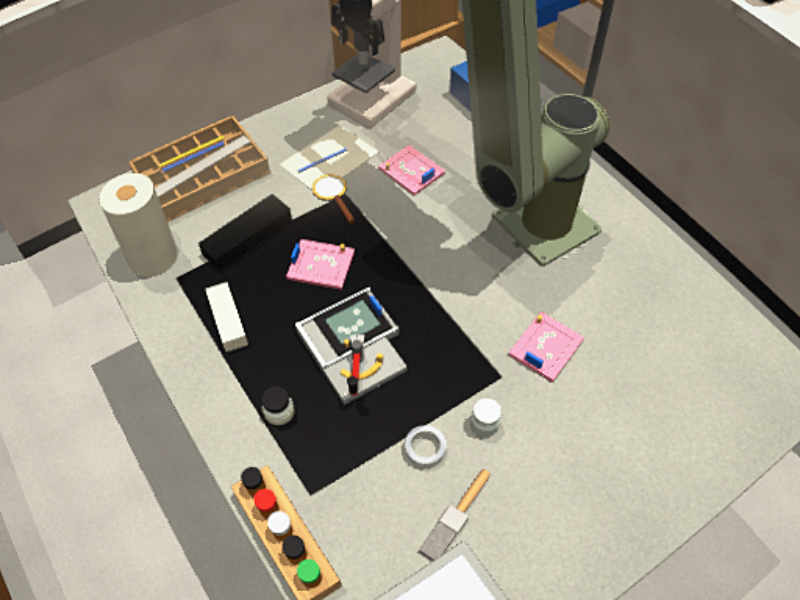

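The top view (800x600) shows the stand near (405,268). The blue tab is at (421,306), the knob at (342,227) and the latch axis at (383,255). Stand x points up in the picture (world +x), with the latch to the left. I'll enlarge a crop next.

Run:
```python
from h import *
p=np.load("pics/top0.npy"); d=np.load("pics/top0d.npy")
c=p[128:218,205:305]   # crop
cv2.imwrite("pics/crop0.png",cv2.resize(c[:,:,::-1],(800,720),interpolation=cv2.INTER_CUBIC)[:600*1+120][:720])
c=p[133:208,212:300]; cv2.imwrite("pics/crop0.png",cv2.resize(c[:,:,::-1],None,fx=8,fy=8,interpolation=cv2.INTER_CUBIC))
hsv=cv2.cvtColor(p,cv2.COLOR_RGB2HSV)
sub=np.zeros(p.shape[:2],bool); sub[133:208,212:300]=1
for nm,lo,hi in (("blue",(100,120,60),(125,255,255)),("red",(0,180,60),(8,255,255)),):
    m=(cv2.inRange(hsv,lo,hi)>0)&sub; v,u=np.nonzero(m); print(nm,u.mean(),v.mean(),len(u),u.min(),u.max(),v.min(),v.max(),np.median(d[m]), px2w("top",u.mean(),v.mean(),depth=np.median(d[m])))
```

```text
blue 269.3965517241379 195.6206896551724 58 262 276 194 198 1.3408186 [ 0.48528322 -0.00117901  0.05823394]
red 230.62105263157895 154.31578947368422 95 220 241 146 163 1.3553749 [0.60772605 0.11379903 0.05327273]
```

View pics/crop0.png

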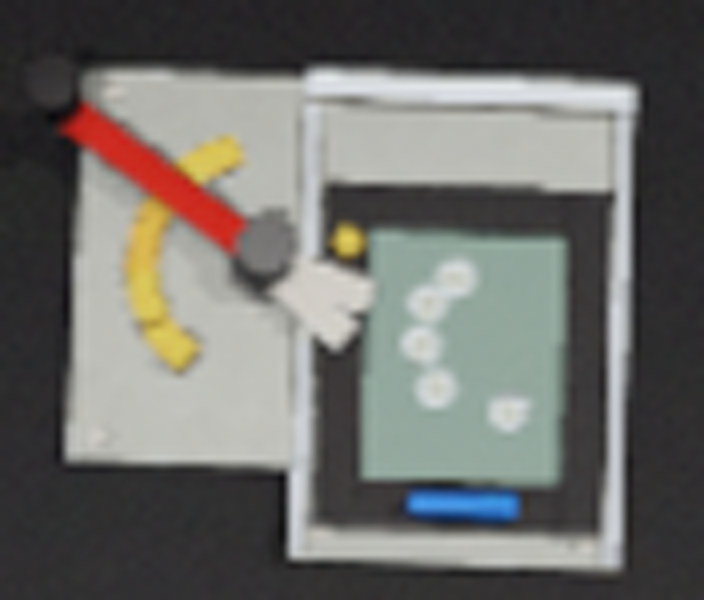

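Run:
```python
from h import *
d=np.load("pics/top0d.npy")
def P(x,y,z):
    return px2w("top",212+(x+.5)/8-.5,133+(y+.5)/8-.5,z=z)
pts={"stopTL":(305,72,.032),"stopTR":(638,86,.032),"stopBL":(305,98,.032),"stopBR":(636,112,.032),"railFL":(290,558,.028),"railFR":(622,570,.028),
"pedBL":(66,461,.02),"pedTL":(80,70,.02),"tab":(463,505,.06),"knob":(52,82,.0),"hub":(265,243,.0),"stud":(348,240,.048)}
for k,(x,y,z) in pts.items():
    u,v=int(round(212+x/8-.5)),int(round(133+y/8-.5)); dd=d[v,u]; q=px2w("top",u,v,depth=dd)
    print(k,P(x,y,z or q[2]).round(4),"depth pt",q.round(4))
```

```text
stopTL [0.6514 0.0574 0.032 ] depth pt [0.649  0.0565 0.0371]
stopTR [ 0.6474 -0.0686  0.032 ] depth pt [ 0.6554 -0.071  -0.0008]
stopBL [0.6414 0.0573 0.032 ] depth pt [0.6419 0.0563 0.0269]
stopBR [ 0.6374 -0.0678  0.032 ] depth pt [ 0.6454 -0.0707  0.0021]
railFL [0.4676 0.0617 0.028 ] depth pt [0.4686 0.0611 0.0278]
railFR [ 0.4641 -0.0626  0.028 ] depth pt [ 0.4656 -0.0642  0.0014]
pedBL [0.5042 0.1461 0.02  ] depth pt [0.5054 0.1459 0.0142]
pedTL [0.6538 0.1428 0.02  ] depth pt [0.6586 0.1424 0.0024]
tab [ 0.4849 -0.0012  0.06  ] depth pt [4.84e-01 1.00e-04 5.96e-02]
knob [0.6319 0.1486 0.1003] depth pt [0.6313 0.1488 0.1003]
hub [0.5789 0.0719 0.0736] depth pt [0.5787 0.071  0.0736]
stud [0.5846 0.0411 0.048 ] depth pt [0.5862 0.0414 0.0488]
```

```bash
cat >> h.py <<'E'
def go(p,yaw=None,s=None):
    "shift in cm in tool axes and roll in deg to reach world p with tool-x yaw (deg)"
    from scipy.spatial.transform import Rotation as R
    s=s or arm.read_state(); q=s["tcp_rot"]; r=R.from_quat([q[1],q[2],q[3],q[0]]).as_matrix()
    y0=np.degrees(np.arctan2(r[1,0],r[0,0])); roll=0 if yaw is None else -((yaw-y0+180)%360-180)
    return np.r_[100*r.T@(np.array(p)-s["eef_pos"]),roll].round(2), round(y0,1)
E
python3 - <<'E'
from h import *
print(go([.44,0,.15],-91.5))
E
```

```text
(array([-43.79, -41.82,   4.73,  19.54]), np.float64(-72.0))
```

jog_arm(plan=[[[-4.4,-4.2,0,4],[-8.8,-8.4,0,8],[-13.2,-12.5,0,12],[-17.5,-16.7,0,16],[-22,-21,0,19.5]]], hand=0, squeeze=20)

```text
t: 0.72
eef_pos: [0.3099, -0.2706, 0.1969]
tcp_rot: [0.0, -0.697, 0.717, 0.0]
ft_force: [1.5, -0.6, 1.0]
gripper_width: 0.0001
```

Run:
```python
from h import *
s=arm.read_state(); print(s["eef_pos"],s["gripper_width"]); print(go([.44,0,.15],-91.5))
```

```text
[ 0.30990791 -0.27059158  0.19694748] 8.495319718881101e-05
(array([-27.42, -12.23,   4.71,  -0.14]), np.float64(-91.6))
```

jog_arm(plan=[[[-5.5,-2.4,0,0],[-11,-4.9,0,0],[-16.5,-7.3,1,0],[-22,-9.8,3,0],[-27.4,-12.2,4.7,0]]])

```text
t: 1.35
eef_pos: [0.4389, 0.0001, 0.1498]
tcp_rot: [0.0, -0.698, 0.716, -0.0]
ft_force: [0.7, -0.4, 0.1]
gripper_width: 0.0
```

Run:
```python
from h import *
s=arm.read_state(); print(s["eef_pos"],s["ft_force"]); print(go([.445,-.0005,.042],-91.5))
```

```text
[4.38906103e-01 6.37973963e-05 1.49785308e-01] [ 0.74249229 -0.3919522   0.12847012]
(array([ 0.04, -0.6 , 10.78,  0.04]), np.float64(-91.5))
```

jog_arm(plan=[[[0,0,4,0],[0,0,8,0],[0,0,10.5,0],[0,-0.5,10.8,0],[0,-1.5,10.8,0]]])

```text
t: 1.98
eef_pos: [0.4543, -0.0024, 0.0428]
tcp_rot: [0.0, -0.698, 0.716, -0.0]
ft_force: [-0.1, 0.2, -0.4]
gripper_width: -0.0003
```

jog_arm(plan=[[[0,-0.4,0,0],[0,-0.8,0,0],[0,-1.2,0,0],[0,-1.6,0,0],[0,-2,0,0]]])

```text
t: 2.6
eef_pos: [0.4737, -0.0027, 0.0423]
tcp_rot: [0.0, -0.698, 0.716, 0.0]
ft_force: [-0.9, 0.1, -0.3]
gripper_width: 0.0
```

jog_arm(plan=[[[-0.1,-0.4,0,0],[-0.1,-0.8,0,0],[-0.1,-1.2,0,0],[-0.1,-1.6,0,0],[-0.1,-1.8,0,0]]])

```text
t: 3.22
eef_pos: [0.4918, -0.0022, 0.0423]
tcp_rot: [0.0, -0.698, 0.716, -0.0]
ft_force: [-0.4, 0.6, 0.1]
gripper_width: -0.0001
```

jog_arm(plan=[[[0,-0.15,0,0],[0,-0.3,0,0],[0,-0.45,0,0],[0,-0.55,0,0],[0,-0.65,0,0]]])

```text
t: 3.85
eef_pos: [0.498, -0.0024, 0.0423]
tcp_rot: [-0.0, -0.698, 0.716, 0.0]
ft_force: [0.0, -0.2, 0.9]
gripper_width: 0.0005
```

Run:
```python
from h import *
c=w2px("scene",[.56,.03,.05]); u,v=int(c[0]),int(c[1])
p,d=arm.grab_frame("scene"); s=arm.read_state(); print(s["eef_pos"],s["ft_force"])
cv2.imwrite("pics/s1.png",cv2.resize(p[v-45:v+45,u-60:u+60][:,:,::-1],None,fx=6,fy=6,interpolation=cv2.INTER_CUBIC))
```

```text
[ 0.49815714 -0.00240173  0.04234336] [ 0.5205749  -1.30283193 -0.15035653]
```

View pics/s1.png

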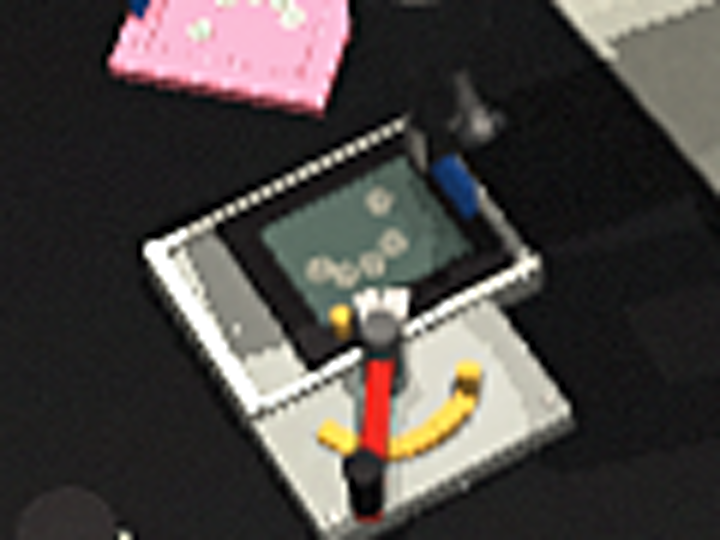

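Run:
```python
from h import *
c=w2px("scene",[.56,.03,.05]); u,v=int(c[0]),int(c[1])
f=lambda p:((w2px("scene",p)-[u-60,v-45]+.5)*6).round()
for p in ([.498,-.0024,.042],[.485,-.001,.06],[.487,0,.042],[.6394,-.0055,.02],[.6315,.1487,.1],[.578,.0719,.0736],[.4676,.0617,.028],[.4641,-.0626,.028]): print(p,f(p))
p,d=arm.grab_frame("scene")
def q(x,y):
    a,b=int(u-60+x/6),int(v-45+y/6); return px2w("scene",a,b,depth=d[b,a]).round(3)
for xy in ((480,120),(490,130),(455,175),(455,190),(465,90),(545,265),(410,125),(380,325),(365,465)): print(xy,q(*xy))
p,d=arm.grab_frame("top")
m=cv2.inRange(cv2.cvtColor(p,cv2.COLOR_RGB2HSV),(100,120,60),(125,255,255)); b,a=np.nonzero(m[180:210,255:290]); print(len(a),a.mean()+255 if len(a) else 0,b.mean()+180 if len(b) else 0)
```

```text
[0.498, -0.0024, 0.042] [432. 188.]
[0.485, -0.001, 0.06] [452. 161.]
[0.487, 0, 0.042] [451. 182.]
[0.6394, -0.0055, 0.02] [213. 327.]
[0.6315, 0.1487, 0.1] [366. 455.]
[0.578, 0.0719, 0.0736] [378. 322.]
[0.4676, 0.0617, 0.028] [542. 257.]
[0.4641, -0.0626, 0.028] [426. 102.]
(480, 120) [0.498 0.054 0.169]
(490, 130) [0.499 0.061 0.173]
(455, 175) [0.489 0.006 0.055]
(455, 190) [0.487 0.002 0.038]
(465, 90) [0.499 0.039 0.179]
(545, 265) [ 0.461  0.052 -0.001]
(410, 125) [ 0.508 -0.003  0.111]
(380, 325) [0.578 0.075 0.074]
(365, 465) [0.634 0.149 0.093]
5 263.8 196.6
```

Run:
```python
from h import *
c=w2px("scene",[.5,.0,.06]); u,v=int(c[0]),int(c[1])
p,d=arm.grab_frame("scene")
a=cv2.convertScaleAbs(cv2.resize(p[v-25:v+15,u-25:u+25][:,:,::-1],None,fx=12,fy=12,interpolation=cv2.INTER_CUBIC),alpha=1.6,beta=25)
for y in range(v-10,v+8,2): print(y,[ (px2w("scene",x,y,depth=d[y,x])*1000).astype(int).tolist() for x in range(u-6,u+10,3)])
print(u,v)
cv2.imwrite("pics/s2.png",a)
```

```text
184 [[475, -82, 5], [938, 771, 1345], [505, 12, 138], [493, 11, 127], [502, 44, 172], [494, 49, 171]]
186 [[479, -76, 3], [510, 0, 117], [504, 10, 124], [502, 25, 139], [507, 51, 173], [499, 56, 173]]
188 [[493, -51, 31], [507, -4, 98], [508, 16, 124], [510, 38, 149], [511, 58, 174], [500, 57, 163]]
190 [[497, -44, 31], [508, -4, 86], [504, 8, 99], [509, 36, 137], [510, 55, 159], [445, -32, 5]]
192 [[504, -33, 37], [495, -27, 38], [502, 4, 81], [487, -2, 61], [458, -32, 2], [450, -24, 6]]
194 [[505, -32, 29], [497, -26, 29], [487, -22, 25], [489, 0, 54], [483, 9, 61], [452, -21, -1]]
196 [[511, -23, 32], [500, -21, 25], [494, -11, 33], [488, -1, 40], [486, 14, 58], [457, -13, 0]]
198 [[515, -16, 32], [505, -14, 26], [498, -4, 33], [490, 0, 33], [489, 18, 53], [470, 6, 24]]
200 [[519, -9, 33], [510, -4, 31], [504, 4, 36], [494, 6, 31], [490, 18, 43], [475, 13, 24]]
236 194
```

View pics/s2.png

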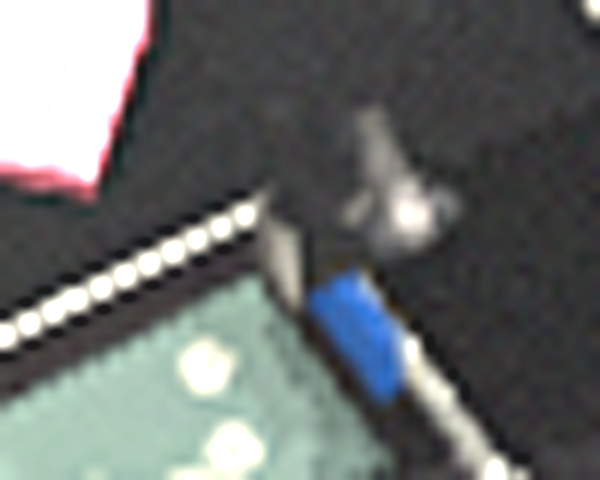

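The fingers are over the tab, not behind it: the tip at about (300,305) in the crop looks roughly 20–30 mm higher than the reported TCP. I'll back off and measure the tip against the bench.

jog_arm(plan=[[[0,1.5,0,0],[0,3,0,0],[0,4.5,0,0],[0,6.3,0,0],[0,6.3,0,0]]])

```text
t: 4.68
eef_pos: [0.4329, -0.0005, 0.042]
tcp_rot: [-0.0, -0.698, 0.716, 0.001]
ft_force: [0.2, 0.2, 1.1]
gripper_width: 0.0005
```

Run:
```python
from h import *
s=arm.read_state(); print(s["eef_pos"],s["tcp_rot"],s["gripper_width"],s["qpos"])
p,d=arm.grab_frame("scene")
c=w2px("scene",s["eef_pos"]); u,v=int(c[0]),int(c[1]); print(c)
for y in range(v-16,v+8,2): print(y,[ (px2w("scene",x,y,depth=d[y,x])*1000).astype(int).tolist() for x in range(u-8,u+9,2) if d[y,x]>0 and px2w("scene",x,y,depth=d[y,x])[2]>.03])
c=np.uint8([[[0,0,0]]])
a=cv2.convertScaleAbs(cv2.resize(p[v-40:v+20,u-40:u+40][:,:,::-1],None,fx=8,fy=8,interpolation=cv2.INTER_CUBIC),alpha=1.6,beta=25)
cv2.imwrite("pics/s3.png",a)
```

```text
[ 0.43288395 -0.00045022  0.04195254] [-4.05476094e-04 -6.97917208e-01  7.16178047e-01  6.42181851e-04] 0.0004706970559295127 [-2.01551639e-01  1.09096595e-01  2.01618342e+00  5.99069357e-05
  1.01783074e+00  1.39503864e+00]
[253.15040766 188.30510967]
172 [[445, -3, 138], [451, 16, 163], [444, 17, 160], [441, 24, 165], [443, 37, 181], [438, 42, 182], [431, 43, 178]]
174 [[444, -5, 124], [448, 12, 146], [441, 12, 142], [433, 12, 136], [426, 13, 131], [439, 43, 174], [434, 47, 175]]
176 [[444, 5, 126], [444, 17, 140], [436, 16, 131], [430, 19, 131], [439, 43, 164], [436, 49, 169]]
178 [[444, 4, 114], [442, 14, 124], [444, 28, 140], [446, 43, 159], [445, 51, 167], [441, 56, 170]]
180 [[441, 0, 97], [438, 8, 102], [445, 29, 132], [445, 41, 146], [445, 53, 159], [444, 62, 168]]
182 [[443, 3, 91], [439, 9, 94], [434, 14, 95], [425, 12, 86]]
184 [[437, 5, 76]]
186 []
188 []
190 []
192 []
194 []
```

View pics/s3.png

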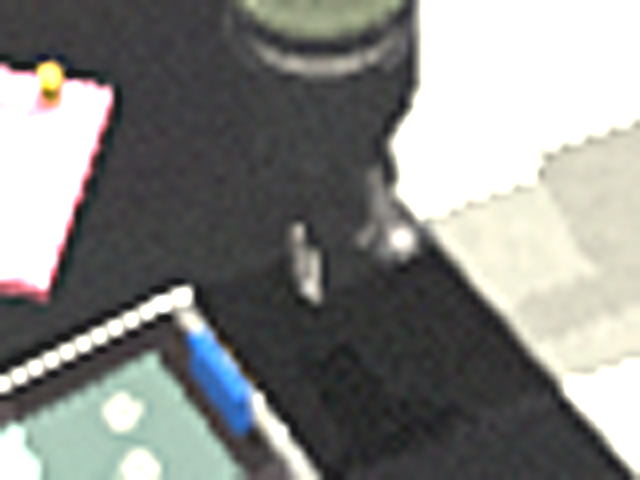

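jog_arm(plan=[[[0,0,0.8,0],[0,0,1.6,0],[0,0,1.6,0]]])

```text
t: 5.1
eef_pos: [0.4342, -0.0006, 0.0252]
tcp_rot: [-0.001, -0.698, 0.716, 0.001]
ft_force: [0.7, 0.5, -0.1]
gripper_width: -0.0001
```

```bash
cat >> h.py <<'E'
def pts(n,cx,cy,w=14,zmin=.02):
    p,d=arm.grab_frame(n); H=[]
    for y in range(cy-w,cy+w):
        for x in range(cx-w,cx+w):
            if d[y,x]>0: H.append(np.r_[px2w(n,x,y,depth=d[y,x]),x,y])
    return np.array(H),p,d
E
python3 - <<'E'
from h import *
s=arm.read_state(); print(s["eef_pos"],s["ft_force"])
c=w2px("scene",s["eef_pos"]).astype(int); print(c)
H,p,d=pts("scene",*c,w=14)
m=(abs(H[:,0]-.433)<.03)&(abs(H[:,1])<.03)&(H[:,2]>.012); G=H[m]; G=G[np.argsort(G[:,2])]
print(G[:12].round(3))
H,p,d=pts("top",*w2px("top",s["eef_pos"]).astype(int),w=14)
E
```

```text
[ 0.43420155 -0.00060572  0.02516165] [ 0.71451416  0.49758248 -0.12972911]
[252 191]
[[ 4.38e-01 -0.00e+00  1.20e-02  2.52e+02  1.94e+02]
 [ 4.14e-01 -1.10e-02  1.60e-02  2.56e+02  1.88e+02]
 [ 4.39e-01  8.00e-03  6.40e-02  2.53e+02  1.87e+02]
 [ 4.42e-01  7.00e-03  6.50e-02  2.52e+02  1.87e+02]
 [ 4.45e-01  5.00e-03  6.50e-02  2.51e+02  1.87e+02]
 [ 4.32e-01  1.00e-02  6.70e-02  2.55e+02  1.86e+02]
 [ 4.45e-01 -1.00e-03  6.90e-02  2.50e+02  1.85e+02]
 [ 4.32e-01  9.00e-03  7.10e-02  2.55e+02  1.85e+02]
 [ 4.40e-01 -1.40e-02  7.30e-02  2.49e+02  1.81e+02]
 [ 4.43e-01  8.00e-03  7.30e-02  2.52e+02  1.86e+02]
 [ 4.46e-01  7.00e-03  7.40e-02  2.51e+02  1.86e+02]
 [ 4.44e-01 -2.00e-03  7.40e-02  2.50e+02  1.84e+02]]
```

jog_arm(plan=[[[0,-0.2,0.7,0],[0,-0.6,1.3,0],[0,-1.2,1.3,0],[0,-2,1.3,0],[0,-2.6,1.3,0]]])

```text
t: 5.82
eef_pos: [0.4621, -0.0015, 0.0136]
tcp_rot: [0.0, -0.698, 0.716, -0.0]
ft_force: [-0.7, 0.1, -0.5]
gripper_width: 0.0003
```

jog_arm(plan=[[[0,-0.3,0,0],[0,-0.6,0,0],[0,-0.9,0,0],[0,-1.1,0,0],[0,-1.3,0,0]]])

```text
t: 6.45
eef_pos: [0.4738, -0.0017, 0.0133]
tcp_rot: [-0.0, -0.698, 0.716, 0.0]
ft_force: [-0.3, -0.5, 0.4]
gripper_width: 0.0
```

```bash
cat >> h.py <<'E'
def tab():
    p,d=arm.grab_frame("scene"); c=w2px("scene",[.5,0,.05]).astype(int)
    m=cv2.inRange(cv2.cvtColor(p,cv2.COLOR_RGB2HSV),(100,120,50),(125,255,255)); m[:, :c[0]-20]=0; m[:,c[0]+20:]=0; m[:c[1]-15]=0; m[c[1]+15:]=0
    v,u=np.nonzero(m); P=np.array([px2w("scene",a,b,depth=d[b,a]) for a,b in zip(u,v)])
    return len(u),np.median(P,0).round(4),P.max(0).round(3)
E
python3 - <<'E'
from h import *
s=arm.read_state(); print(s["eef_pos"],s["ft_force"]);print(tab())
p=np.load("pics/scene0.npy"); d=np.load("pics/scene0d.npy"); arm.grab_frame=lambda n:(p,d); print("start",tab())
E
```

```text
[ 0.47381121 -0.00172472  0.01325942] [-0.2870512  -0.45368331  0.43283716]
(56, array([0.4912, 0.0023, 0.052 ]), array([0.495, 0.022, 0.063]))
start (53, array([0.4881, 0.0054, 0.0542]), array([0.939, 0.772, 1.345]))
```

jog_arm(plan=[[[0,-0.3,0,0],[0,-0.6,0,0],[0,-0.9,0,0],[0,-1.2,0,0],[0,-1.5,0,0]]])

```text
t: 7.12
eef_pos: [0.4892, -0.0022, 0.0133]
tcp_rot: [-0.0, -0.698, 0.716, 0.0]
ft_force: [-0.0, -0.8, 0.1]
gripper_width: 0.0
```

Run:
```python
from h import *
s=arm.read_state(); print(s["eef_pos"],s["ft_force"]);print(tab())
```

```text
[ 0.48920056 -0.00215218  0.01330382] [-0.02668654 -0.77221669  0.10646203]
(57, array([0.5065, 0.0024, 0.0509]), array([0.509, 0.021, 0.066]))
```

jog_arm(plan=[[[0,-0.2,0,0],[0,-0.4,0,0],[0,-0.6,0,0],[0,-0.8,0,0],[0,-0.9,0,0]]])

```text
t: 7.8
eef_pos: [0.4981, -0.0024, 0.0133]
tcp_rot: [0.0, -0.698, 0.716, -0.0]
ft_force: [-0.3, 0.3, 0.3]
gripper_width: -0.0001
```

jog_arm(plan=[[[0,-0.1,0,0],[0,-0.2,0,0]]])

```text
t: 8.05
eef_pos: [0.5, -0.0024, 0.0133]
tcp_rot: [-0.0, -0.698, 0.716, 0.0]
ft_force: [-1.1, -0.2, 0.3]
gripper_width: 0.0003
```

jog_arm(plan=[[[0,-0.1,0,0],[0,-0.15,0,0]]])

```text
t: 8.3
eef_pos: [0.5016, -0.0025, 0.0133]
tcp_rot: [0.0, -0.698, 0.716, -0.0]
ft_force: [-1.6, -0.3, -0.9]
gripper_width: -0.0001
```

Run:
```python
from h import *
s=arm.read_state(); print(s["eef_pos"],s["ft_force"]);print(tab())
```

```text
[ 0.50155614 -0.0024688   0.01332251] [-1.57550391 -0.32845549 -0.88928512]
(55, array([0.5187, 0.0039, 0.052 ]), array([0.523, 0.023, 0.065]))
```

Close to home. I'll go in 1 mm steps and watch the force.

jog_arm(plan=[[[0,-0.1,0,0],[0,-0.1,0,0]]])

```text
t: 8.6
eef_pos: [0.5021, -0.0023, 0.0132]
tcp_rot: [-0.0, -0.698, 0.716, 0.0]
ft_force: [-0.4, 0.2, 1.2]
gripper_width: 0.0
```

jog_arm(plan=[[[0,-0.1,0,0],[0,-0.1,0,0]]])

```text
t: 8.85
eef_pos: [0.5022, -0.0023, 0.013]
tcp_rot: [-0.001, -0.698, 0.716, 0.001]
ft_force: [-5.0, 0.3, 4.0]
gripper_width: 0.0003
```

jog_arm(plan=[[[0,0.5,0,0],[0,2.5,0,0],[0,2.5,-4,0],[0,2.5,-8,0],[0,2.5,-10,0]]])

```text
t: 9.48
eef_pos: [0.4811, -0.0024, 0.1163]
tcp_rot: [0.002, -0.698, 0.716, -0.003]
ft_force: [0.8, -0.4, 0.6]
gripper_width: 0.0004
```

Run:
```python
from h import *
s=arm.read_state(); print(s["eef_pos"],s["ft_force"]);print(tab())
print(go([.6585,.1307,.115],-125.3))
p,d=arm.grab_frame("top"); c=p[120:210,205:305]; cv2.imwrite("pics/t4.png",cv2.resize(c[:,:,::-1],None,fx=6,fy=6,interpolation=cv2.INTER_CUBIC))
r,o=9.5,2.05
for D in (1,2,3,4,6,8,10):
    a=np.radians(D); print(D,[round(-(r*(np.cos(a)-1)+o*np.sin(a)),2),round(r*np.sin(a)-o*(np.cos(a)-1),2),0,-D])
```

```text
[ 0.48112509 -0.00242592  0.11628287] [ 0.782685   -0.38791849  0.62413689]
(51, array([0.5201, 0.0027, 0.0497]), array([0.523, 0.021, 0.064]))
(array([-13.78, -17.23,   0.49,  33.84]), np.float64(-91.5))
1 [np.float64(-0.03), np.float64(0.17), 0, -1]
2 [np.float64(-0.07), np.float64(0.33), 0, -2]
3 [np.float64(-0.09), np.float64(0.5), 0, -3]
4 [np.float64(-0.12), np.float64(0.67), 0, -4]
6 [np.float64(-0.16), np.float64(1.0), 0, -6]
8 [np.float64(-0.19), np.float64(1.34), 0, -8]
10 [np.float64(-0.21), np.float64(1.68), 0, -10]
```

View pics/t4.png

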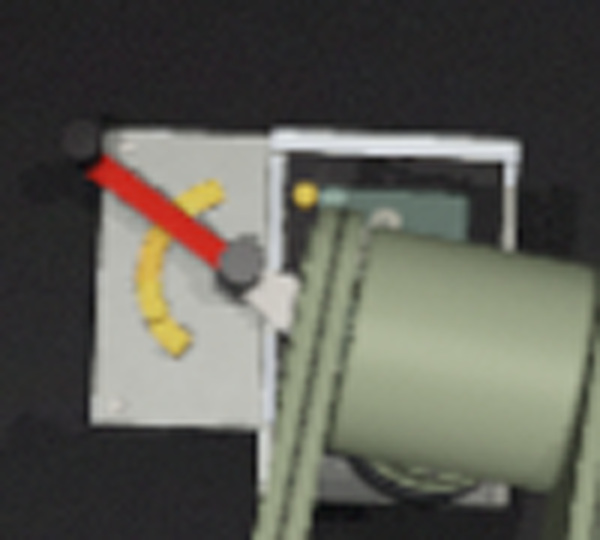

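The top view shows the plate frame meeting the back stop (crop y≈155). The handle is unmoved, with the knob at (85,140). Next I'll go beside the knob.

jog_arm(plan=[[[-2.7,-3.4,0,7],[-5.5,-6.9,0,14],[-8.2,-10.3,0,21],[-11,-13.8,0,28],[-13.8,-17.2,0,33.8]]])

```text
t: 10.2
eef_pos: [0.6547, 0.1324, 0.1113]
tcp_rot: [-0.001, -0.458, 0.889, 0.0]
ft_force: [0.6, -0.8, 0.3]
gripper_width: -0.0001
```

Run:
```python
from h import *
s=arm.read_state(); print(s["eef_pos"],s["qpos"]);print(go([.6585,.1307,.036],-125.3))
```

```text
[0.65467771 0.13243583 0.1112952 ] [ 7.02500096e-02  4.73560140e-01  1.37246316e+00 -1.30956478e-04
  1.29662927e+00  2.26015597e+00]
(array([-0.09, -0.42,  7.53, -0.17]), np.float64(-125.5))
```

jog_arm(plan=[[[0,-0.4,2,0],[0,-0.4,5,0],[0,-0.4,7,0],[0,-0.4,7.5,0],[0,-0.4,7.5,0]]])

```text
t: 10.82
eef_pos: [0.657, 0.129, 0.0381]
tcp_rot: [-0.0, -0.46, 0.888, 0.0]
ft_force: [-0.2, 0.8, -0.2]
gripper_width: -0.0002
```

```bash
cat >> h.py <<'E'
def hub(show=None):
    "hub/arm/knob height seen by scene camera, handle angle from red arm"
    p,d=arm.grab_frame("scene"); c=w2px("scene",[.5775,.0717,.07]).astype(int)
    m=cv2.inRange(cv2.cvtColor(p,cv2.COLOR_RGB2HSV),(0,170,50),(8,255,255)); m|=cv2.inRange(cv2.cvtColor(p,cv2.COLOR_RGB2HSV),(174,170,50),(180,255,255))
    m[:c[1]-45]=0; m[c[1]+45:]=0; m[:,:c[0]-45]=0; m[:,c[0]+45:]=0
    v,u=np.nonzero(m); P=np.array([px2w("scene",a,b,depth=d[b,a]) for a,b in zip(u,v)])
    if len(P): P=P[(P[:,2]>.03)&(P[:,2]<.09)]; D=np.median(P,0)-[.5775,.0717,0]
    else: D=[0,0,0]
    hz=[px2w("scene",a,b,depth=d[b,a])[2] for a in range(c[0]-1,c[0]+2) for b in range(c[1]-1,c[1]+2)]
    th=np.degrees(np.arctan2(D[1],D[0]))
    print("red n",len(P),"z",np.round(D[2],4),"theta",th.round(1),"q",np.radians(th+1.5-49).round(3),"hub z",np.median(hz).round(4))
    s=arm.read_state(); e=s["eef_pos"]; r=e[:2]-[.5775,.0717]; print("t",s["t"],"tcp",e.round(4),"F",s["ft_force"].round(1),"tcp rad",np.hypot(*r).round(4),"ang",np.degrees(np.arctan2(r[1],r[0])).round(1))
    if show: cv2.imwrite(show,cv2.convertScaleAbs(cv2.resize(p[c[1]-30:c[1]+60,c[0]-60:c[0]+60][:,:,::-1],None,fx=6,fy=6,interpolation=cv2.INTER_CUBIC),alpha=1.3,beta=15))
E
python3 - <<'E'
from h import *
hub("pics/s5.png")
E
```

```text
red n 62 z 0.0537 theta 55.0 q 0.13 hub z 0.075
t 10.875 tcp [0.6579 0.1292 0.0391] F [-0.6  0.4  0.5] tcp rad 0.0988 ang 35.6
```

View pics/s5.png

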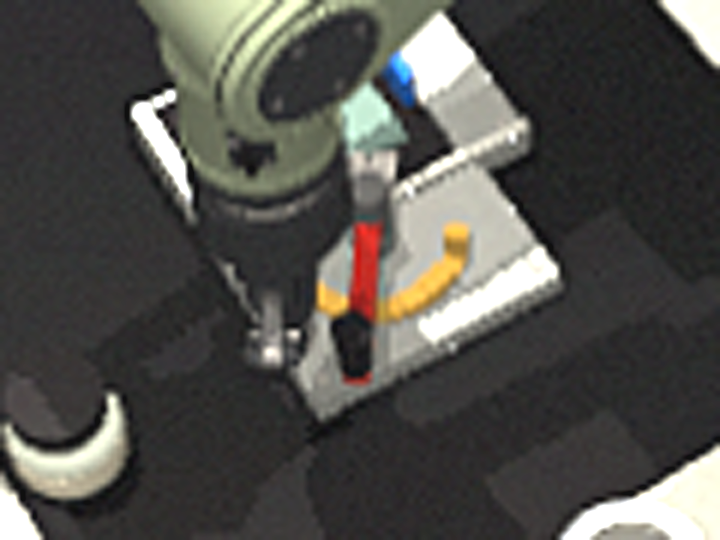

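The gripper stands to the clockwise side of the knob (knob (355,345), linkage (270,345)), and the red arm measures q≈0.13. Next I'll approach and start pushing.

jog_arm(plan=[[[0,0.4,0.2,0],[0,0.8,0.2,0],[0,1.1,0.2,0],[-0.05,1.4,0.2,-2],[-0.12,1.75,0.2,-4]]])

```text
t: 11.5
eef_pos: [0.6456, 0.1396, 0.0373]
tcp_rot: [0.002, -0.491, 0.871, -0.002]
ft_force: [4.5, -3.5, -0.8]
gripper_width: 0.0001
```

jog_arm(plan=[[[-0.07,0.33,0,-2],[-0.12,0.67,0,-4],[-0.16,1.0,0,-6]]])

```text
t: 11.88
eef_pos: [0.638, 0.1465, 0.0373]
tcp_rot: [0.002, -0.536, 0.844, -0.002]
ft_force: [4.0, -2.8, -0.6]
gripper_width: -0.0001
```

Run:
```python
from h import *
hub()
```

```text
red n 18 z 0.0534 theta 66.6 q 0.333 hub z 0.2788
t 11.925 tcp [0.6375 0.1469 0.0373] F [ 3.7 -2.  -0.3] tcp rad 0.0962 ang 51.4
```

jog_arm(plan=[[[-0.07,0.33,0,-2],[-0.12,0.67,0,-4],[-0.16,1.0,0,-6],[-0.19,1.34,0,-8]]])

```text
t: 12.42
eef_pos: [0.6278, 0.1539, 0.0378]
tcp_rot: [0.003, -0.594, 0.805, -0.002]
ft_force: [6.2, -2.1, 0.8]
gripper_width: 0.0001
```

Run:
```python
from h import *
hub()
```

```text
red n 4 z 0.053 theta 70.6 q 0.403 hub z 0.2852
t 12.475 tcp [0.6274 0.1542 0.0377] F [ 6.4 -1.8 -0.4] tcp rad 0.0964 ang 58.9
```

jog_arm(plan=[[[-0.07,0.33,0,-2],[-0.12,0.67,0,-4],[-0.16,1.0,0,-6],[-0.19,1.34,0,-8]]])

```text
t: 12.98
eef_pos: [0.6175, 0.16, 0.039]
tcp_rot: [0.004, -0.648, 0.761, -0.004]
ft_force: [9.7, -1.9, 1.3]
gripper_width: 0.0
```

Run:
```python
from h import *
hub()
```

```text
red n 3 z 0.053 theta 76.8 q 0.511 hub z 0.2806
t 13.025 tcp [0.617  0.1602 0.039 ] F [ 7.  -2.   2.7] tcp rad 0.0969 ang 66.0
```

jog_arm(plan=[[[-0.07,0.33,0,-2],[-0.12,0.67,0,-4],[-0.16,1.0,0,-6]]])

```text
t: 13.4
eef_pos: [0.6092, 0.1636, 0.0401]
tcp_rot: [0.005, -0.687, 0.726, -0.004]
ft_force: [10.2, -1.0, 2.7]
gripper_width: -0.0003
```

jog_arm(plan=[[[-0.07,0.33,0,-2],[-0.12,0.67,0,-4],[-0.16,1.0,0,-6]]])

```text
t: 13.78
eef_pos: [0.6006, 0.1664, 0.0411]
tcp_rot: [-0.007, 0.724, -0.689, 0.005]
ft_force: [10.8, -1.4, 5.7]
gripper_width: -0.0003
```

Run:
```python
from h import *
hub("pics/s6.png")
```

```text
red n 2 z 0.0553 theta 85.7 q 0.666 hub z 0.2499
t 13.825 tcp [0.6001 0.1665 0.0411] F [ 9.9 -1.3  6.2] tcp rad 0.0975 ang 76.6
```

View pics/s6.png

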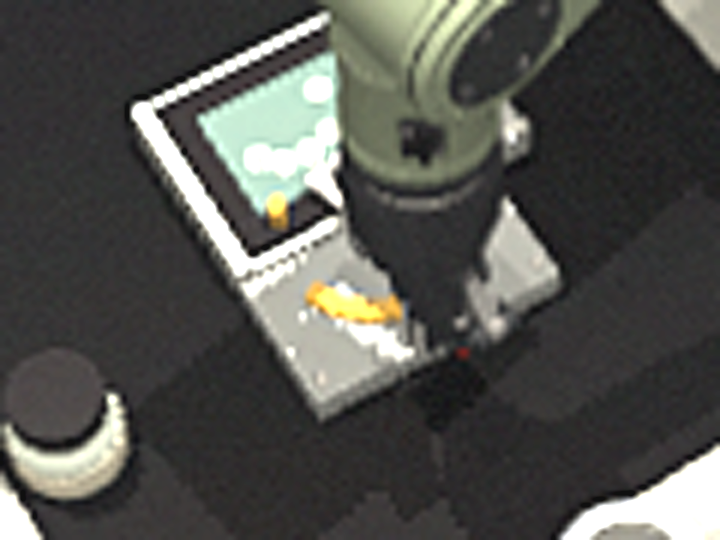

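jog_arm(plan=[[[-0.07,0.33,-0.3,-2],[-0.12,0.67,-0.3,-4],[-0.16,1.0,-0.3,-6]]])

```text
t: 14.2
eef_pos: [0.5867, 0.1679, 0.042]
tcp_rot: [-0.004, 0.759, -0.651, 0.003]
ft_force: [6.2, 1.0, 2.6]
gripper_width: -0.0002
```

jog_arm(plan=[[[-0.07,0.33,0,-2],[-0.12,0.67,0,-4]]])

```text
t: 14.45
eef_pos: [0.58, 0.1682, 0.042]
tcp_rot: [-0.004, 0.782, -0.624, 0.003]
ft_force: [5.9, 2.3, 3.7]
gripper_width: 0.0001
```

Run:
```python
from h import *
hub()
```

```text
red n 10 z 0.0572 theta 88.1 q 0.709 hub z 0.154
t 14.5 tcp [0.5791 0.1682 0.0418] F [3.8 0.5 3.9] tcp rad 0.0965 ang 89.0
```

jog_arm(plan=[[[-0.03,0.17,0,-1],[-0.07,0.33,0,-2],[-0.09,0.5,0,-3]]])

```text
t: 14.88
eef_pos: [0.5742, 0.1681, 0.0416]
tcp_rot: [-0.003, 0.798, -0.603, 0.002]
ft_force: [7.2, 1.9, 4.0]
gripper_width: 0.0001
```

jog_arm(plan=[[[-0.03,0.17,0,-1],[-0.07,0.33,0,-2],[-0.09,0.5,0,-3]]])

```text
t: 15.25
eef_pos: [0.5687, 0.1676, 0.0414]
tcp_rot: [-0.003, 0.813, -0.582, 0.002]
ft_force: [6.1, 2.0, 4.7]
gripper_width: 0.0
```

Run:
```python
from h import *
hub()
```

```text
red n 28 z 0.0585 theta 99.0 q 0.898 hub z 0.0812
t 15.3 tcp [0.5685 0.1676 0.0414] F [5.3 2.1 4.5] tcp rad 0.0963 ang 95.3
```

jog_arm(plan=[[[-0.03,0.17,0,-1],[-0.07,0.33,0,-2],[-0.09,0.5,0,-3]]])

```text
t: 15.68
eef_pos: [0.5638, 0.167, 0.0414]
tcp_rot: [-0.003, 0.828, -0.561, 0.002]
ft_force: [5.5, 3.1, 4.1]
gripper_width: 0.0001
```

Run:
```python
from h import *
hub()
```

```text
red n 39 z 0.057 theta 105.5 q 1.013 hub z 0.0788
t 15.725 tcp [0.5634 0.1669 0.0413] F [4.  1.9 3.9] tcp rad 0.0963 ang 98.4
```

jog_arm(plan=[[[-0.03,0.17,0,-1],[-0.07,0.33,0,-2],[-0.09,0.5,0,-3]]])

```text
t: 16.1
eef_pos: [0.5586, 0.166, 0.0413]
tcp_rot: [-0.003, 0.842, -0.539, 0.002]
ft_force: [4.7, 2.7, 4.3]
gripper_width: 0.0003
```

Run:
```python
from h import *
hub()
```

```text
red n 46 z 0.0579 theta 108.8 q 1.07 hub z 0.0791
t 16.15 tcp [0.5582 0.1659 0.0412] F [4.8 2.5 3.9] tcp rad 0.0962 ang 101.6
```

jog_arm(plan=[[[-0.03,0.17,0,-1],[-0.07,0.33,0,-2],[-0.09,0.5,0,-3]]])

```text
t: 16.52
eef_pos: [0.5495, 0.1633, 0.0389]
tcp_rot: [0.001, 0.856, -0.516, -0.001]
ft_force: [0.0, -0.2, 0.2]
gripper_width: -0.0001
```

Run:
```python
from h import *
hub()
```

```text
red n 57 z 0.0558 theta 116.3 q 1.2 hub z 0.0765
t 16.575 tcp [0.5487 0.163  0.0384] F [-0.1  0.3 -0.1] tcp rad 0.0957 ang 107.5
```

jog_arm(plan=[[[-0.03,0.17,0,-1],[-0.07,0.33,0,-2]]])

```text
t: 16.82
eef_pos: [0.5466, 0.162, 0.0386]
tcp_rot: [0.001, 0.865, -0.501, -0.001]
ft_force: [-1.1, -0.0, 0.3]
gripper_width: -0.0001
```

Run:
```python
from h import *
hub()
```

```text
red n 64 z 0.0504 theta 119.7 q 1.26 hub z 0.0692
t 16.875 tcp [0.5466 0.162  0.0387] F [-0.   0.3 -0. ] tcp rad 0.0954 ang 108.9
```

The force vanished and the hub fell from 79 mm to 69 mm, so the pin has dropped. I'll back away without pushing further and check.

jog_arm(plan=[[[0,-0.5,0,0],[0,-2,0,0],[0,-3.5,0,0],[0,-3.5,-5,0],[0,-3.5,-10,0]]])

```text
t: 17.5
eef_pos: [0.5778, 0.1796, 0.1393]
tcp_rot: [0.001, 0.865, -0.502, -0.001]
ft_force: [0.9, 0.9, 0.7]
gripper_width: -0.0002
```

jog_arm(plan=[[[2,-5,0,0],[4,-9,0,0],[4,-9,0,0]]])

```text
t: 17.88
eef_pos: [0.6785, 0.1892, 0.1382]
tcp_rot: [-0.0, 0.865, -0.502, 0.0]
ft_force: [-1.0, 0.5, -0.2]
gripper_width: 0.0
```

Run:
```python
from h import *
for i in range(4): hub("pics/s7.png" if i==0 else None)
print(tab())
```

```text
red n 85 z 0.0498 theta 119.2 q 1.251 hub z 0.3426
t 17.925 tcp [0.6767 0.1893 0.1381] F [-0.4  0.2 -0.4] tcp rad 0.1538 ang 49.9
red n 84 z 0.0502 theta 119.1 q 1.249 hub z 0.3444
t 17.975 tcp [0.6757 0.1894 0.1383] F [-0.6 -1.1  0.3] tcp rad 0.1533 ang 50.2
red n 84 z 0.05 theta 119.4 q 1.255 hub z 0.3451
t 18.025 tcp [0.6752 0.1895 0.1386] F [0.4 0.  0.1] tcp rad 0.1531 ang 50.3
red n 84 z 0.0505 theta 119.6 q 1.258 hub z 0.3448
t 18.075 tcp [0.675  0.1896 0.139 ] F [-0.6  0.   0. ] tcp rad 0.153 ang 50.4
(24, array([0.52  , 0.0159, 0.0491]), array([0.522, 0.021, 0.064]))
```

View pics/s7.png

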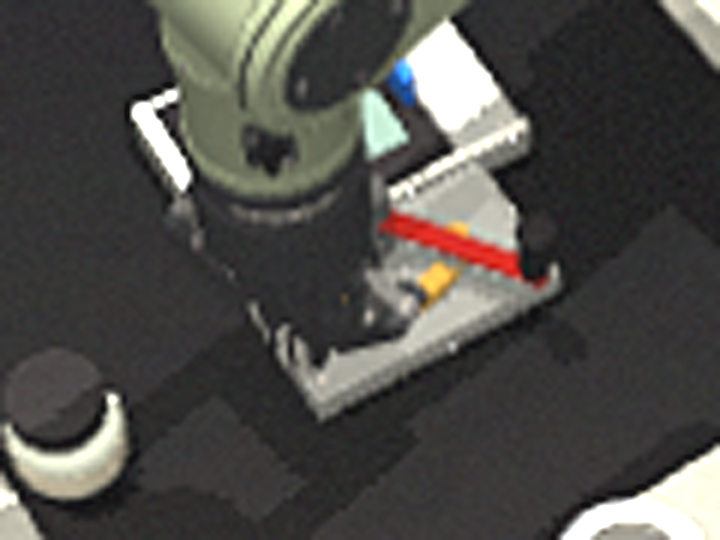

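The handle rests at q≈1.25 rad, with the knob at (540,245). The red arm stands 3.5 mm below its level height, and the gripper is clear at about z 0.14. I'll hand it in.

```bash
python3 -c "
from bench import arm; print(arm.finish_job())"
```

```text
the job is handed in; nothing more can be done
None
```

I pushed the plate home against its back stop and turned the latch until it dropped into its notch. I then backed the arm clear and handed the job in at about 18 s. No verdict was reported.

- **Plate:** Pushing the blue tab moved the plate about 31 mm. It stopped firmly at about 5 N, reading at most 6.4 N. In the top view the frame met the back stop. At the end the tab measured x ≈ 0.520 m, unchanged since the plate came home.
- **Latch:** I pushed the knob round with the closed fingers. Contact force peaked at about 12 N on the cam ramp and was 5–8 N on the crest. It fell to about 0 N at the drop, and I stopped there.
- **Last checks:** The handle was steady at about 1.25 rad over four pictures. The red arm sat about 3.5 mm below its level-track height, which fits the −3 mm expected in the notch. The forces were within sensor noise and the gripper was clear.

**What disagreed:**
- The shut fingertips appeared about 35 mm higher than the reported tool position. My first push passed over the tab without touching it, so I repeated it lower.
- Just after the drop, the hub measured about 6 mm below level instead of the expected 3 mm. I put this down to depth noise, but could not recheck it because the gripper hid the hub in the final picture.
- I did not measure the bystanders again at the end. The arm felt no contact with any of them.

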